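# Set a tube rack on the transilluminator and hold the viewing shield over it

## Task

Set the teal tube rack down in the middle of the transilluminator's blue glass, long side parallel to the shield's hinge, keeping it upright. Then gently lower the amber shield by its bright grip bar from where it leans open and hold it at 45 degrees above the glass (within about 5), so that I can look through it and still reach the tubes: the hinge is slack and the shield would drop on them, so never let it touch the rack, and finish with the shield still held there in the gripper. Leave the red rack, the dish and the timer where they are.

Things in the scene. Friction and masses are not known exactly. Their poses are not given: they have to be found in the camera images.
- teal_rack_center (a point): Teal (blue-green) tube rack with white microtubes fixed in it, loose, 69 mm wide (its x) by 160 mm long (its y), top plate 40 mm high, tube caps to 46 mm, 0.14 kg. The point is at its middle, 23 mm above its underside; z up. Grasp it across the 69 mm width at mid-length; the long sides are open between the 3 mm top plate (37 to 40 mm up) and the foot rail (0 to 12 mm up).
- red_rack_center (a point): Orange-red rack of the same make and size, a bystander; point at its middle, 23 mm above its underside.
- glass_center (a point): Centre of the blue filter glass (124 mm in x by 190 mm in y) on top of the transilluminator, a white box 200 mm (x) by 250 mm (y) fixed to the bench. The point lies on the glass, 58 mm above the bench; x points from the front (dial and switch) to the hinge at the rear, y to the left along the hinge, z up.
- shield_hinge (a point): Middle of the shield's hinge axis, which runs along y; 113 mm behind the glass centre (+x) and 67 mm above the bench. Same axes as the glass centre. Behind it stands a block heater up to 230 mm high, to its right a grey cycler 270 mm high; an extraction nozzle hangs over the box, its mouth about 0.79 m above the bench: keep the wrist below it.
- grip_bar (a point): Centre of the bright aluminium round grip bar (14 mm diameter, 40 mm long, along y, flat ends) at the free edge of the amber shield, 206 mm from the hinge axis and in the shield's plane, 27 mm beyond the shield's edge on two stems. It can be pinched by its two ends (40 mm) from above and then pivots between the fingers as the shield swings. The shield itself is 236 mm wide (y), 5 mm thick, with a black edge strip, about 0.26 kg.
- shield (a joint): Shield angle in rad: 0 flat over the glass, 0.785 is 45 degrees, 1.571 upright, 1.75 leaning back against its stop, where it starts and stays by itself. Forward of upright it falls shut unless held. At angle a the grip bar is 206*cos(a) mm in front (-x) of the hinge axis and 206*sin(a) mm above it.
- dish_center (a point): Petri dish with a pink medium, 91 mm across and 16 mm high, a bystander; point at its middle.
- timer_center (a point): Small white digital timer, 66 x 70 x 26 mm, a bystander; point at its middle.

How it is judged:
On the way:
1. the teal rack stands let go in the middle of the blue glass, while the shield still leans open (x of teal_rack_center in the frame of glass_center between -0.025 and 0.025 m and y of teal_rack_center in the frame of glass_center between -0.025 and 0.025 m and z of teal_rack_center in the frame of glass_center below 0.028 m and angle between the y axis of teal_rack_center and the y axis of glass_center, either way round below 0.17 rad and angle between teal_rack_center's own z axis and vertical below 0.06 rad and contact force between the fingers and teal_rack below 0.05 N and value of joint shield above 1.4 rad), for 0.2 s.
At the end, for the whole second after the job is handed in: The fingers hold the shield still at 45 degrees (0.68 to 0.89 rad); the teal rack stands level and untouched on the blue glass, its middle within 25 mm of the glass's middle each way and its long side within 0.17 rad of the hinge line, with the shield clear of it (value of joint shield between 0.68 and 0.89 rad and velocity of joint shield between -0.05 and 0.05 rad/s and contact force between the fingers and shield above 0.3 N and contact force between each of shield, the fingers and teal_rack below 0.05 N and x of teal_rack_center in the frame of glass_center between -0.025 and 0.025 m and y of teal_rack_center in the frame of glass_center between -0.025 and 0.025 m and z of teal_rack_center in the frame of glass_center below 0.028 m and angle between the y axis of teal_rack_center and the y axis of glass_center, either way round below 0.17 rad and angle between teal_rack_center's own z axis and vertical below 0.06 rad); the arm keeps its last pose, push and grip.
It fails at once if the shield touches the teal rack (contact force between shield and teal_rack above 0.5 N).
It fails at once if the shield is let drop or slammed instead of lowered gently (faster than 2.5 rad/s) (velocity of joint shield below -2.5 rad/s).
It fails at once if the teal rack is tipped by more than 0.5 rad (angle between teal_rack_center's own z axis and vertical above 0.5 rad).
It fails at once if the red rack, the dish or the timer is moved by more than 30 mm (distance of any of red_rack_center, dish_center, timer_center from where it was at the start of the episode above 0.03 m).
It also fails if it takes over 48 s, if anything falls off the work surface, if the arm or the gripper's body presses on something with over 40 N, if the wrist force passes 120 N, or if a joint passes its speed limit or range.

## Robot

A 7-joint arm with a two-finger parallel gripper is mounted at the origin on a cart in front of the work surface, level with it; the furniture and walls round the work are solid. World frame = base frame: x ahead of the robot, y to its left, z up, the work surface at z = 0. Lengths are in m, angles in rad, forces in N, time in s.
With the tool pointing down it reaches from about 0.4 to 0.9 m from the base axis. Payload 5.5 kg.
Tool frame: the origin (TCP) lies on the centre line of the jaws, within the pads' length; the fingertips stand 17 mm ahead of it and the grasp point (between the pads) lies 2 mm behind it; z points along the fingers, y is the line along which they close (so a half turn about z gives the same grasp; the last joint's range is limited). The gripper opens to 92 mm and grips with 3 to 60 N. Pads are 19 mm wide; open, the fingers measure 130 mm over their backs; the gripper's body (75 mm by 190 mm) begins 47 mm behind the grasp point.
Start: joints at [1.613, 0.501, -0.427, 1.55, 0.221, 1.138, -0.21], TCP at [0.142, -0.634, 0.244] pointing down, gripper open.
Joint ranges: [-2.88, 2.88], [-0.31, 2.03], [-1.54, 1.56], [0.2, 2.42], [-1.41, 4.55], [0.19, 2.02], [-2.57, 2.57]. Speed limits (rad/s): [2.57, 2.57, 3.14, 3.14, 3.14, 3.14, 3.14].

## Interface

Orientations are given as a rotation vector (axis times angle).
In Python, from station import ctrl, viewer, nets gives the robot as it stands. The module is installed in compiled form; this text tells all that it offers.
- The arm moves only by the tool apply_moves, never from a script. Its argument "steps" is a list of rows, each a list of 5 numbers: the finger opening in m, from 0 to 0.0918, then the shift along the tool's x, y, z in m, then the turn about the tool's z in degrees. A call has 1 to 8 rows; each row shifts and turns the commanded pose from where the row before left it, along the tool's axes as they then stand; what a row does not reach is not made up. A row lasts 1/10 s, in which the tool goes at most 50 mm and 8.59 degrees, less where a joint would pass 70% of its speed; a pose out of reach is approached as far as the arm can. A call is refused whole if a number of a shift passes 0.05 or a number of a turn 8.59, either way. A call with a gripper value outside its range is refused whole. The fingers move at their own pace and stop on an object; "newtons" is the grip in N (left out, the last holds). Time passes only in rows, so rows that do not move let the fingers close. It gives the time, the measured TCP pose, the force, the opening and the grip force at its end, in the units of the state.
- ctrl.state(): the state, without advancing time (a new reading comes with each control period).
- viewer.get_image(name): name is "scene" or "top" or "wrist"; returns the picture (400x640x3 uint8, blue, green, red); there is no depth.
- viewer.camera_model(name): a dict with "mtx" (3x3 intrinsics, pixels), "D" ([k1, k2, p1, p2, k3] as OpenCV has them; the pictures are not rectified), "rvec" (rotation vector, rad) and "tvec" (3), from world to camera coordinates, as OpenCV has them. Camera axes: x right, y down, z forward; pixel columns grow to the right and rows downward; lengths in m; the calibration is good to about 2 mm. A picture is of the moment at which its call begins: read the wrist's pose just before it. camera_model takes no time and is no camera call; for the wrist camera it gives the pose at the moment of the call.
- ctrl.close_job(): hands the job in; it is judged then, once.
Trained networks look in the newest picture that a camera, given by its name, has taken for a name from the list of things; names that differ only in an ending like _2 or _b are one class to them, and where a whole thing is asked for, a point or a joint stands for the part that bears it (a point fixed in the world has none). Each returns a list of dicts, best first, with "conf" (0 to 1); they miss things now and then, are a little off and sometimes report something else, mostly with a low value. They report only what shows in the picture. A call takes as long as a camera call.
- nets.recognise(camera, thing): "point" ([x, y, z] in m, in the coordinates of the camera as it stood for that picture, good to about 4 mm: the middle of the surface that is visible of it).
- nets.masks_of(camera, thing): "region" (400x640 bool, what is visible of it).
- nets.tip_of(camera, thing): "point" ([x, y, z] in m, in the coordinates of the camera as it stood for that picture, good to about 4 mm: a listed point, or the origin of a listed thing).
The state is a dict: "clock": time; "joints": joint angles; "joint_vel": joint speeds; "joint_efforts": joint torques, N m; "ee_pos": TCP position; "orientation": TCP orientation; "force": force on the tool from outside, world axes, zero at the start; "torque": the same for the moment, N m; "grip_width": opening from 0.0 (shut) to 1.0 (fully open); "finger_force": force on a finger pad.
Only numpy, scipy, OpenCV 4.12 (cv2) and the standard library are available. Lean on these libraries where they do the work, as an engineer would, in place of code of your own. Each camera call takes 0.05 s, during which the arm holds its last target. There are 200 camera calls.

## Working session

There is one attempt and no reset: what is moved stays moved. The work goes in short steps, Python scripts to look and compute and a tool call to move; the robot and the scene stay as the last step left them, time stands still between calls to the robot, and variables do not carry over. Pictures are saved under pics/ and viewed, at most 10 in all, crops included, and the job is handed in when it is done.

Besides the shell and the picture viewer there is one more tool, called by a JSON object that holds its "fn" and its "kwargs", one argument or row to a line. apply_moves: Moves the arm, as the interface text tells. Its arguments: {"type":"object","properties":{"steps":{"type":"array"},"newtons":{"type":"number"}},"required":["steps"]}

```bash
mkdir -p pics
cat > h.py <<'E'
import numpy as np, cv2
from station import ctrl, viewer, nets
from scipy.spatial.transform import Rotation as R
def w(cam,p):
    m=viewer.camera_model(cam); Rm=cv2.Rodrigues(np.array(m["rvec"],float))[0]
    return Rm.T@(np.array(p)-np.array(m["tvec"]).ravel())
def tips(cam,names):
    viewer.get_image(cam)
    for n in names:
        for d in nets.tip_of(cam,n)[:2]: print(cam,n,round(d["conf"],2),w(cam,d["point"]).round(4))
def st():
    s=ctrl.state(); print({k:np.round(v,3).tolist() for k,v in s.items() if k in("clock","joints","ee_pos","orientation","force","grip_width","finger_force")}); print(R.from_rotvec(s["orientation"]).as_matrix().round(3)); return s
E
python3 - <<'E'
from h import *
st()
ims=[viewer.get_image(c) for c in ("scene","top")]
cv2.imwrite("pics/a.png",cv2.resize(np.vstack(ims),(480,600))); cv2.imwrite("pics/top.png",ims[1]);cv2.imwrite("pics/scene.png",ims[0])
N=["teal_rack_center","red_rack_center","glass_center","shield_hinge","grip_bar","dish_center","timer_center"]
for c in("scene","top"): tips(c,N)
E
```

```text
{'clock': 0.0, 'joints': [1.613, 0.502, -0.427, 1.551, 0.221, 1.138, -0.21], 'ee_pos': [0.142, -0.634, 0.243], 'orientation': [-3.121, -0.346, 0.0], 'force': [-0.746, 0.716, -1.33], 'finger_force': 0.0, 'grip_width': 1.001}
[[ 0.976  0.219 -0.   ]
 [ 0.219 -0.976  0.002]
 [ 0.    -0.002 -1.   ]]
scene teal_rack_center 0.63 [0.4833 0.4145 0.0183]
scene red_rack_center 0.86 [0.4899 0.2928 0.0222]
scene glass_center 0.67 [0.4988 0.0109 0.0586]
scene shield_hinge 0.66 [0.6159 0.005  0.0708]
scene grip_bar 0.65 [0.6519 0.0092 0.2666]
scene dish_center 0.7 [ 0.4319 -0.2047  0.0058]
scene timer_center 0.74 [ 0.4341 -0.3455  0.0148]
scene timer_center 0.49 [0.4868 0.4166 0.0192]
top teal_rack_center 0.72 [0.4843 0.4162 0.0246]
top red_rack_center 0.68 [0.4872 0.2971 0.0241]
top glass_center 0.8 [0.505  0.0121 0.0598]
top shield_hinge 0.82 [0.6118 0.0087 0.0695]
top grip_bar 0.68 [0.6467 0.005  0.2702]
top dish_center 0.77 [ 0.4346 -0.2077  0.0119]
top dish_center 0.32 [0.5043 0.0111 0.0596]
top timer_center 0.84 [ 0.4379 -0.3451  0.0169]
```

View pics/scene.png

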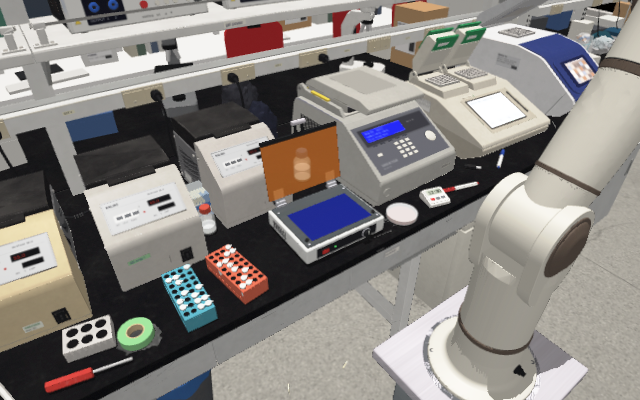

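View pics/top.png

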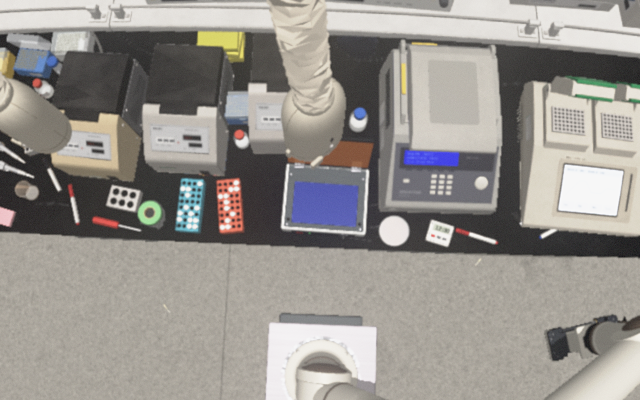

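The pictures show the teal rack left of the red one (top view, about (189,205)). The glass is at (325,203) and the shield leans behind it. The dish is at (394,231) and the timer at (440,233). The nets' points from both cameras agree with the given heights. I'll raise the arm and swing left.

{"fn": "apply_moves", "kwargs": {
  "steps": [
    [0.0918,0,0,-0.04,6.3],
    [0.0918,0,0,-0.04,6.3],
    [0.0918,0,0,-0.04,0],
    [0.0918,0.03,-0.03,0,0],
    [0.0918,0.03,-0.03,0,0],
    [0.0918,0.03,-0.03,0,0],
    [0.0918,0.03,-0.03,0,0],
    [0.0918,0.03,-0.03,0,0]
  ]
}}

```text
clock: 1.7
ee_pos: [0.2933, -0.4827, 0.364]
orientation: [3.141, 0.001, 0.0]
force: [-0.3, 0.3, 0.2]
grip_width: 0.999
finger_force: 0.0
```

Run:
```python
from h import *
st()
im=viewer.get_image("top")
# orientation from masks: cast mask pixels to plane z
m=viewer.camera_model("top");K=np.array(m["mtx"]);D=np.array(m["D"]);Rm=cv2.Rodrigues(np.array(m["rvec"],float))[0];t=np.array(m["tvec"]).ravel();C=-Rm.T@t
for n,z in(("teal_rack_center",.04),("red_rack_center",.04),("glass_center",.058)):
    for d in nets.masks_of("top",n)[:1]:
        v,u=np.nonzero(d["region"]); p=cv2.undistortPoints(np.c_[u,v].astype(np.float32)[:,None],K,D)[:,0]
        r=np.c_[p,np.ones(len(p))]@Rm; P=C+r*((z-C[2])/r[:,2])[:,None]
        print(n,d["conf"],cv2.minAreaRect(P[:,:2].astype(np.float32)*1000))
```

```text
{'clock': 1.7, 'joints': [1.385, 0.256, -0.498, 1.613, 0.126, 1.305, -0.702], 'ee_pos': [0.293, -0.483, 0.364], 'orientation': [3.141, 0.001, 0.0], 'force': [-0.327, 0.333, 0.216], 'finger_force': 0.0, 'grip_width': 0.999}
[[ 1.     0.001  0.   ]
 [ 0.001 -1.    -0.001]
 [ 0.     0.001 -1.   ]]
teal_rack_center 0.94 ((481.64862060546875, 411.7247619628906), (79.1107177734375, 159.49171447753906), 89.06697845458984)
red_rack_center 0.68 ((486.8094787597656, 292.59625244140625), (161.76820373535156, 71.99166870117188), 8.264293670654297)
glass_center 0.67 ((482.9534912109375, 289.38018798828125), (164.06700134277344, 78.86985778808594), 9.29075813293457)
```

```bash
cat >> h.py <<'E'
def plan(target,yaw=None,step=.045,tstep=8.5,w=0.0918):
    """rows from the present pose to target, yaw = world heading of tool x (deg), tool down"""
    s=ctrl.state(); Rm=R.from_rotvec(s["orientation"]).as_matrix(); p=np.array(s["ee_pos"]); y0=np.degrees(np.arctan2(Rm[1,0],Rm[0,0]))
    d=np.array(target)-p; dy=0 if yaw is None else yaw-y0
    n=int(max(np.ceil(np.linalg.norm(d)/step),np.ceil(abs(dy)/tstep),1)); rows=[]
    for i in range(n):
        h=np.radians(y0+dy*i/n); c,s_=np.cos(h),np.sin(h)
        v=np.array([[c,s_,0],[s_,-c,0],[0,0,-1]])@(d/n)
        rows.append([w]+v.round(4).tolist()+[round(-dy/n,2)])
    print(n,rows)
E
python3 - <<'E'
from h import *
plan([.45,-.13,.32],85)
E
```

```text
10 [[0.0918, 0.0158, -0.0353, 0.0044, np.float64(-8.48)], [0.0918, 0.0208, -0.0326, 0.0044, np.float64(-8.48)], [0.0918, 0.0254, -0.0291, 0.0044, np.float64(-8.48)], [0.0918, 0.0294, -0.0251, 0.0044, np.float64(-8.48)], [0.0918, 0.0328, -0.0204, 0.0044, np.float64(-8.48)], [0.0918, 0.0355, -0.0154, 0.0044, np.float64(-8.48)], [0.0918, 0.0373, -0.01, 0.0044, np.float64(-8.48)], [0.0918, 0.0384, -0.0044, 0.0044, np.float64(-8.48)], [0.0918, 0.0386, 0.0013, 0.0044, np.float64(-8.48)], [0.0918, 0.038, 0.007, 0.0044, np.float64(-8.48)]]
```

{"fn": "apply_moves", "kwargs": {
  "steps": [
    [0.0918,0.016,-0.035,0,-8.5],
    [0.0918,0.021,-0.033,0,-8.5],
    [0.0918,0.025,-0.029,0,-8.5],
    [0.0918,0.029,-0.025,0,-8.5],
    [0.0918,0.033,-0.02,0.005,-8.5],
    [0.0918,0.035,-0.015,0.005,-8.5],
    [0.0918,0.037,-0.01,0.005,-8.5],
    [0.0918,0.038,-0.004,0.005,-8.5]
  ]
}}

```text
clock: 2.7
ee_pos: [0.4178, -0.2041, 0.3437]
orientation: [2.601, 1.761, -0.0]
force: [0.9, -0.4, 0.4]
grip_width: 0.999
finger_force: 0.0
```

```bash
sed -i 's/round(-dy\/n,2)/float(round(-dy\/n,2))/' h.py
python3 - <<'E'
from h import *
print(st()["joints"])
plan([.44,.18,.29],154)
E
```

```text
{'clock': 2.7, 'joints': [1.187, 0.09, -0.831, 1.856, 0.071, 1.226, -0.047], 'ee_pos': [0.418, -0.204, 0.344], 'orientation': [2.601, 1.761, -0.0], 'force': [0.905, -0.442, 0.39], 'finger_force': 0.0, 'grip_width': 0.999}
[[ 0.371  0.929  0.   ]
 [ 0.929 -0.371 -0.001]
 [-0.001  0.001 -1.   ]]
[ 1.18665283  0.08955373 -0.83139066  1.85553797  0.07105559  1.22583161
 -0.04715003]
11 [[0.0918, 0.0332, -0.0111, 0.0049, -7.8], [0.0918, 0.0344, -0.0065, 0.0049, -7.8], [0.0918, 0.0349, -0.0018, 0.0049, -7.8], [0.0918, 0.0348, 0.003, 0.0049, -7.8], [0.0918, 0.0341, 0.0077, 0.0049, -7.8], [0.0918, 0.0328, 0.0123, 0.0049, -7.8], [0.0918, 0.0308, 0.0166, 0.0049, -7.8], [0.0918, 0.0283, 0.0206, 0.0049, -7.8], [0.0918, 0.0252, 0.0243, 0.0049, -7.8], [0.0918, 0.0217, 0.0275, 0.0049, -7.8], [0.0918, 0.0177, 0.0301, 0.0049, -7.8]]
```

{"fn": "apply_moves", "kwargs": {
  "steps": [
    [0.0918,0.033,-0.011,0.005,-7.8],
    [0.0918,0.034,-0.006,0.005,-7.8],
    [0.0918,0.035,-0.002,0.005,-7.8],
    [0.0918,0.035,0.003,0.005,-7.8],
    [0.0918,0.034,0.008,0.005,-7.8],
    [0.0918,0.033,0.012,0.005,-7.8],
    [0.0918,0.031,0.017,0.005,-7.8],
    [0.0918,0.028,0.021,0.005,-7.8]
  ]
}}

```text
clock: 3.5
ee_pos: [0.4364, 0.0752, 0.3039]
orientation: [1.313, 2.852, -0.0]
force: [0.1, -0.7, -0.7]
grip_width: 1.003
finger_force: 0.0
```

Run:
```python
from h import *
st()
plan([.484,.415,.24],180)
```

```text
{'clock': 3.5, 'joints': [0.863, 0.126, -1.158, 1.953, 0.128, 1.14, 0.362], 'ee_pos': [0.436, 0.075, 0.304], 'orientation': [1.313, 2.852, -0.0], 'force': [0.081, -0.686, -0.693], 'finger_force': 0.0, 'grip_width': 1.003}
[[-0.65   0.76   0.001]
 [ 0.76   0.65  -0.001]
 [-0.002  0.    -1.   ]]
8 [[0.0918, 0.0284, 0.0321, 0.008, -6.18], [0.0918, 0.0248, 0.035, 0.008, -6.18], [0.0918, 0.0209, 0.0375, 0.008, -6.18], [0.0918, 0.0167, 0.0395, 0.008, -6.18], [0.0918, 0.0124, 0.0411, 0.008, -6.18], [0.0918, 0.0079, 0.0422, 0.008, -6.18], [0.0918, 0.0033, 0.0428, 0.008, -6.18], [0.0918, -0.0013, 0.0429, 0.008, -6.18]]
```

{"fn": "apply_moves", "kwargs": {
  "steps": [
    [0.0918,0.028,0.032,0.008,-6.2],
    [0.0918,0.025,0.035,0.008,-6.2],
    [0.0918,0.021,0.037,0.008,-6.2],
    [0.0918,0.017,0.04,0.008,-6.2],
    [0.0918,0.012,0.041,0.008,-6.2]
  ]
}}

```text
clock: 4.0
ee_pos: [0.4674, 0.2878, 0.2626]
orientation: [-0.506, -3.1, 0.001]
force: [0.0, -0.9, 1.0]
grip_width: 0.997
finger_force: 0.0
```

Run:
```python
from h import *
st()
plan([.484,.415,.24],180)
```

```text
{'clock': 4.0, 'joints': [0.266, 0.507, -1.148, 1.771, 0.497, 1.193, 0.22], 'ee_pos': [0.467, 0.288, 0.263], 'orientation': [-0.506, -3.1, 0.001], 'force': [0.046, -0.921, 1.019], 'finger_force': 0.0, 'grip_width': 0.997}
[[-0.948  0.318 -0.   ]
 [ 0.318  0.948 -0.001]
 [ 0.    -0.001 -1.   ]]
3 [[0.0918, 0.0082, 0.042, 0.0075, -6.18], [0.0918, 0.0037, 0.0426, 0.0075, -6.18], [0.0918, -0.0009, 0.0428, 0.0075, -6.18]]
```

Joints are fine. I'll go above the rack and look with the wrist camera.

{"fn": "apply_moves", "kwargs": {
  "steps": [
    [0.0918,0.008,0.042,0.008,-6.2],
    [0.0918,0.004,0.043,0.008,-6.2],
    [0.0918,-0.001,0.043,0.008,-6.2],
    [0.0918,0,0,0,0],
    [0.0918,0,0,0,0]
  ]
}}

```text
clock: 4.5
ee_pos: [0.4826, 0.4156, 0.2383]
orientation: [0.0, -3.139, 0.001]
force: [0.0, 0.2, -0.1]
grip_width: 1.002
finger_force: 0.0
```

```bash
cat >> h.py <<'E'
def rect(cam,n,z):
    m=viewer.camera_model(cam);K=np.array(m["mtx"]);D=np.array(m["D"]);Rm=cv2.Rodrigues(np.array(m["rvec"],float))[0];t=np.array(m["tvec"]).ravel();C=-Rm.T@t
    for d in nets.masks_of(cam,n)[:2]:
        v,u=np.nonzero(d["region"]); p=cv2.undistortPoints(np.c_[u,v].astype(np.float32)[:,None],K,D)[:,0]
        r=np.c_[p,np.ones(len(p))]@Rm; P=C+r*((z-C[2])/r[:,2])[:,None]
        print(n,d["conf"],len(u),cv2.minAreaRect(P[:,:2].astype(np.float32)*1000))
E
python3 - <<'E'
from h import *
st()
cv2.imwrite("pics/w1.png",viewer.get_image("wrist"))
for n in("teal_rack_center","red_rack_center"):
    for d in nets.tip_of("wrist",n)[:2]: print(n,d["conf"],w("wrist",d["point"]).round(4))
    rect("wrist",n,.04)
E
```

```text
{'clock': 4.5, 'joints': [-0.032, 0.708, -1.105, 1.575, 0.652, 1.273, 0.331], 'ee_pos': [0.483, 0.416, 0.238], 'orientation': [0.0, -3.139, 0.001], 'force': [0.038, 0.22, -0.084], 'finger_force': 0.0, 'grip_width': 1.002}
[[-1.    -0.    -0.002]
 [-0.     1.    -0.001]
 [ 0.002 -0.001 -1.   ]]
teal_rack_center 0.73 [0.4877 0.4154 0.0246]
teal_rack_center 0.77 9512 ((488.74676513671875, 415.611083984375), (70.47923278808594, 162.6476593017578), 87.9898910522461)
red_rack_center 0.89 [0.4936 0.292  0.0228]
red_rack_center 0.95 9515 ((491.2584533691406, 297.6781921386719), (160.04022216796875, 80.84662628173828), 6.456839084625244)
```

View pics/w1.png

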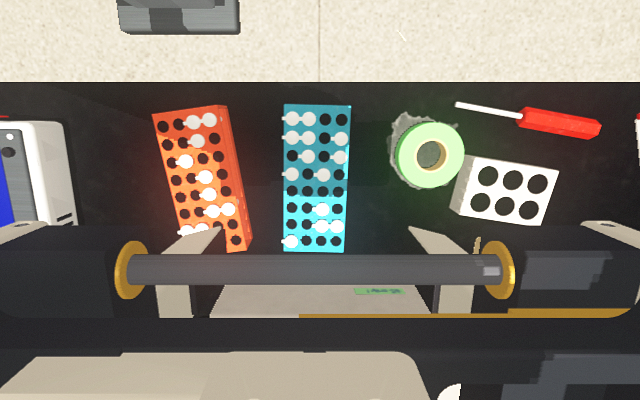

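The wrist view shows the teal rack at (317,178), almost square to the tool. There is free space for both fingers: the red edge is at column 232 and the tape roll at 390. I'll go down and grip.

{"fn": "apply_moves", "kwargs": {
  "steps": [
    [0.0918,-0.005,0,0.04,2],
    [0.0918,0,0,0.04,0],
    [0.0918,0,0,0.04,0],
    [0.0918,0,0,0.04,0],
    [0.0918,0,0,0.03,0],
    [0.0918,0,0,0.012,0],
    [0.0918,0,0,0,0]
  ]
}}

```text
clock: 5.45
ee_pos: [0.4873, 0.4141, 0.0367]
orientation: [-0.056, -3.14, 0.003]
force: [0.6, -0.4, 1.2]
grip_width: 0.999
finger_force: 0.0
```

{"fn": "apply_moves", "kwargs": {
  "steps": [
    [0.06,0,0,0,0],
    [0.06,0,0,0,0],
    [0.06,0,0,0,0],
    [0.06,0,0,0,0],
    [0.06,0,0,0,0],
    [0.06,0,0,0,0]
  ],
  "newtons": 15
}}

```text
clock: 6.05
ee_pos: [0.488, 0.4164, 0.0392]
orientation: [0.054, 3.139, 0.002]
force: [-0.1, -0.9, 7.4]
grip_width: 0.732
finger_force: 15.0
```

{"fn": "apply_moves", "kwargs": {
  "steps": [
    [0.06,0,0,-0.01,0],
    [0.06,0,0,-0.02,0],
    [0.06,0,0,-0.04,0],
    [0.06,0,0,-0.04,0],
    [0.06,0,0,-0.04,0],
    [0.06,0,0,0,0]
  ]
}}

```text
clock: 6.65
ee_pos: [0.4887, 0.4194, 0.1956]
orientation: [0.052, 3.134, 0.012]
force: [0.2, 0.9, -1.7]
grip_width: 0.732
finger_force: 15.0
```

Run:
```python
from h import *
st()
cv2.imwrite("pics/w2.png",viewer.get_image("wrist"))
for d in nets.tip_of("wrist","teal_rack_center")[:2]: print(d["conf"],w("wrist",d["point"]).round(4))
rect("wrist","teal_rack_center",.18)
```

```text
{'clock': 6.65, 'joints': [-0.053, 0.747, -1.062, 1.608, 0.694, 1.196, 0.275], 'ee_pos': [0.489, 0.419, 0.196], 'orientation': [0.052, 3.134, 0.012], 'force': [0.182, 0.894, -1.705], 'finger_force': 14.996, 'grip_width': 0.732}
[[-0.999  0.033  0.008]
 [ 0.033  0.999  0.008]
 [-0.007  0.008 -1.   ]]
0.67 [0.4861 0.4179 0.1719]
teal_rack_center 0.75 31261 ((464.73260498046875, 416.67584228515625), (75.15235900878906, 118.38883972167969), 88.95275115966797)
```

View pics/w2.png

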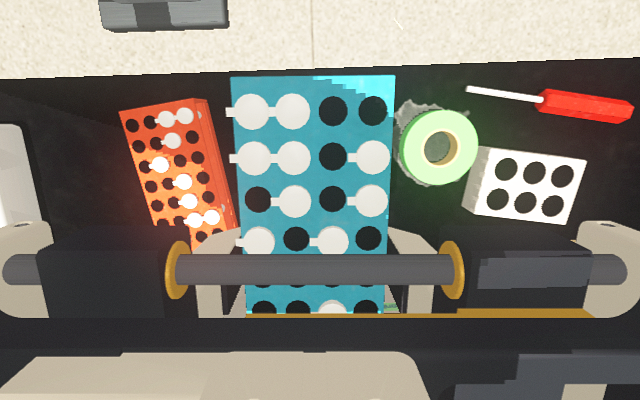

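The rack hangs level between the pads. I'll carry it over to the glass, turning it 90 degrees on the way.

Run:
```python
from h import *
plan([.46,.21,.215],134,step=.035,w=.06)
```

```text
6 [[0.06, 0.0034, -0.0344, -0.0045, 7.34], [0.06, -0.001, -0.0345, -0.0045, 7.34], [0.06, -0.0054, -0.0341, -0.0045, 7.34], [0.06, -0.0098, -0.0331, -0.0045, 7.34], [0.06, -0.0139, -0.0316, -0.0045, 7.34], [0.06, -0.0178, -0.0296, -0.0045, 7.34]]
```

{"fn": "apply_moves", "kwargs": {
  "steps": [
    [0.06,0.003,-0.034,-0.004,7.3],
    [0.06,-0.001,-0.034,-0.004,7.3],
    [0.06,-0.005,-0.034,-0.004,7.3],
    [0.06,-0.01,-0.033,-0.004,7.3],
    [0.06,-0.014,-0.032,-0.004,7.3],
    [0.06,-0.018,-0.03,-0.004,7.3]
  ]
}}

```text
clock: 7.4
ee_pos: [0.459, 0.2085, 0.2103]
orientation: [-1.228, -2.889, 0.003]
force: [0.7, -0.4, -0.9]
grip_width: 0.738
finger_force: 15.0
```

Run:
```python
from h import *
st()
plan([.50,.01,.215],90,step=.035,w=.06)
```

```text
{'clock': 7.4, 'joints': [0.365, 0.435, -1.041, 1.929, 0.437, 1.029, -0.102], 'ee_pos': [0.459, 0.208, 0.21], 'orientation': [-1.228, -2.889, 0.003], 'force': [0.676, -0.381, -0.916], 'finger_force': 14.989, 'grip_width': 0.738}
[[-0.694  0.72  -0.003]
 [ 0.72   0.694 -0.001]
 [ 0.001 -0.003 -1.   ]]
6 [[0.06, -0.0286, -0.018, -0.0008, 7.32], [0.06, -0.0306, -0.0142, -0.0008, 7.32], [0.06, -0.0322, -0.0102, -0.0008, 7.32], [0.06, -0.0332, -0.006, -0.0008, 7.32], [0.06, -0.0337, -0.0018, -0.0008, 7.32], [0.06, -0.0337, 0.0026, -0.0008, 7.32]]
```

{"fn": "apply_moves", "kwargs": {
  "steps": [
    [0.06,-0.029,-0.018,0,7.3],
    [0.06,-0.031,-0.014,0,7.3],
    [0.06,-0.032,-0.01,0,7.3],
    [0.06,-0.033,-0.006,0,7.3],
    [0.06,-0.034,-0.002,0,7.3],
    [0.06,-0.034,0.003,0,7.3],
    [0.06,0,0,0,0],
    [0.06,0,0,0,0]
  ]
}}

```text
clock: 8.2
ee_pos: [0.5028, 0.011, 0.2105]
orientation: [-2.213, -2.227, 0.003]
force: [1.2, 0.6, -1.8]
grip_width: 0.736
finger_force: 15.0
```

Run:
```python
from h import *
st()
for c in("scene","wrist"):
  cv2.imwrite(f"pics/{c}3.png",viewer.get_image(c))
  for n in("teal_rack_center","glass_center","shield_hinge"):
    for d in nets.tip_of(c,n)[:1]: print(c,n,d["conf"],w(c,d["point"]).round(4))
m=viewer.camera_model("top");print(cv2.projectPoints(np.array([[.5,.01,.79],[.5,.01,.215]]),np.array(m["rvec"],float),np.array(m["tvec"],float),np.array(m["mtx"]),np.array(m["D"]))[0].ravel())
a=cv2.imread("pics/scene3.png");b=cv2.imread("pics/wrist3.png")
cv2.imwrite("pics/ab.png",np.vstack([a[60:340,180:580],b[:320,120:520]]))
```

```text
{'clock': 8.2, 'joints': [0.628, 0.357, -0.84, 1.936, 0.316, 0.988, -0.352], 'ee_pos': [0.503, 0.011, 0.211], 'orientation': [-2.213, -2.227, 0.003], 'force': [1.155, 0.575, -1.835], 'finger_force': 14.996, 'grip_width': 0.736}
[[-0.006  1.    -0.003]
 [ 1.     0.006  0.   ]
 [ 0.    -0.003 -1.   ]]
scene teal_rack_center 0.59 [0.5011 0.0158 0.1906]
scene glass_center 0.74 [0.5023 0.0091 0.0556]
scene shield_hinge 0.56 [0.6146 0.0041 0.0679]
wrist teal_rack_center 0.88 [0.5035 0.017  0.1947]
wrist shield_hinge 0.69 [0.6155 0.0038 0.0706]
[331.30760106 112.21755135 325.13632933 192.35163848]
```

View pics/ab.png

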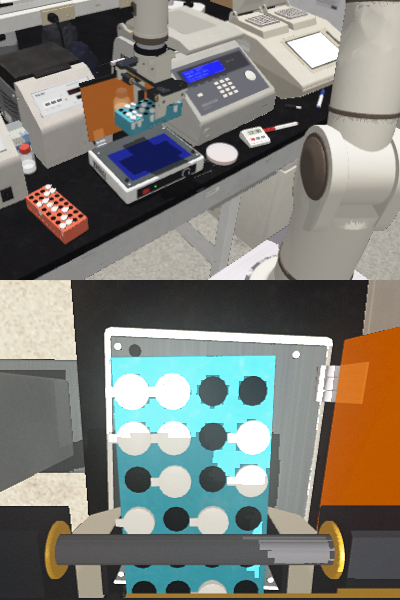

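The rack is over the glass and slightly left of its middle. The shield behind is clear. I'll lower it.

{"fn": "apply_moves", "kwargs": {
  "steps": [
    [0.06,-0.006,0,0.03,1],
    [0.06,0,0,0.03,0],
    [0.06,0,0,0.025,0],
    [0.06,0,0,0.015,0],
    [0.06,0,0,0.006,0],
    [0.06,0,0,0,0]
  ]
}}

```text
clock: 9.2
ee_pos: [0.5038, 0.0062, 0.1055]
orientation: [-2.231, -2.211, 0.0]
force: [0.7, 0.6, -0.9]
grip_width: 0.74
finger_force: 15.0
```

{"fn": "apply_moves", "kwargs": {
  "steps": [
    [0.06,0,0,0.003,0],
    [0.06,0,0,0,0],
    [0.06,0,0,0,0]
  ]
}}

```text
clock: 9.5
ee_pos: [0.5045, 0.0059, 0.1035]
orientation: [2.231, 2.21, 0.001]
force: [0.2, -0.1, 0.2]
grip_width: 0.733
finger_force: 15.0
```

{"fn": "apply_moves", "kwargs": {
  "steps": [
    [0.06,0,0,0.003,0],
    [0.06,0,0,0,0],
    [0.06,0,0,0,0]
  ]
}}

```text
clock: 9.8
ee_pos: [0.5039, 0.0059, 0.0998]
orientation: [2.232, 2.211, -0.0]
force: [0.2, 0.5, -0.9]
grip_width: 0.735
finger_force: 15.0
```

{"fn": "apply_moves", "kwargs": {
  "steps": [
    [0.06,0,0,0.003,0],
    [0.06,0,0,0,0],
    [0.06,0,0,0,0]
  ]
}}

```text
clock: 10.1
ee_pos: [0.5042, 0.0059, 0.097]
orientation: [2.232, 2.21, 0.0]
force: [-1.1, -0.4, 5.0]
grip_width: 0.737
finger_force: 15.0
```

Contact. Releasing and rising.

{"fn": "apply_moves", "kwargs": {
  "steps": [
    [0.08,0,0,0,0],
    [0.085,0,0,0,0],
    [0.0918,0,0,0,0],
    [0.0918,0,0,0,0],
    [0.0918,0,0,0,0],
    [0.0918,0,0,-0.03,0],
    [0.0918,0,0,-0.04,0],
    [0.0918,0,0,-0.04,0]
  ]
}}

```text
clock: 10.9
ee_pos: [0.5032, 0.0062, 0.2075]
orientation: [-2.23, -2.21, 0.001]
force: [0.1, -0.3, -0.2]
grip_width: 1.002
finger_force: 0.0
```

{"fn": "apply_moves", "kwargs": {
  "steps": [
    [0.0918,0,-0.03,-0.045,0],
    [0.0918,0,-0.04,-0.045,0],
    [0.0918,0,-0.02,-0.045,0],
    [0.0918,0,0,0,0],
    [0.0918,0,0,0,0]
  ]
}}

```text
clock: 11.4
ee_pos: [0.4233, 0.0061, 0.332]
orientation: [2.23, 2.206, -0.0]
force: [-0.7, -0.1, -0.5]
grip_width: 1.0
finger_force: 0.0
```

Run:
```python
from h import *
st()
for c in("scene","top","wrist"):
  cv2.imwrite(f"pics/{c}4.png",viewer.get_image(c))
  for n in("teal_rack_center","glass_center","shield_hinge","grip_bar"):
    for d in nets.tip_of(c,n)[:1]: print(c,n,d["conf"],w(c,d["point"]).round(4))
rect("wrist","teal_rack_center",.098)
a=cv2.imread("pics/scene4.png");b=cv2.imread("pics/wrist4.png")
cv2.imwrite("pics/ab4.png",np.vstack([a[60:280,180:580],b[:350,120:520]]))
```

```text
{'clock': 11.4, 'joints': [0.873, -0.013, -0.932, 1.956, -0.007, 1.19, -0.067], 'ee_pos': [0.423, 0.006, 0.332], 'orientation': [2.23, 2.206, -0.0], 'force': [-0.691, -0.075, -0.5], 'finger_force': 0.0, 'grip_width': 1.0}
[[ 0.011  1.     0.004]
 [ 1.    -0.011 -0.004]
 [-0.004  0.004 -1.   ]]
scene teal_rack_center 0.6 [0.5014 0.0047 0.0763]
scene glass_center 0.58 [0.4993 0.0086 0.0568]
scene shield_hinge 0.57 [0.6129 0.0064 0.0691]
scene grip_bar 0.91 [0.6497 0.0083 0.267 ]
top teal_rack_center 0.71 [ 0.4328 -0.2066  0.0119]
top grip_bar 0.6 [0.6457 0.0065 0.2704]
wrist teal_rack_center 0.88 [0.5058 0.0041 0.0824]
wrist shield_hinge 0.77 [0.6134 0.0053 0.072 ]
teal_rack_center 0.59 8327 ((503.0887145996094, 8.117927551269531), (159.94259643554688, 72.72383117675781), 89.99202728271484)
```

View pics/ab4.png

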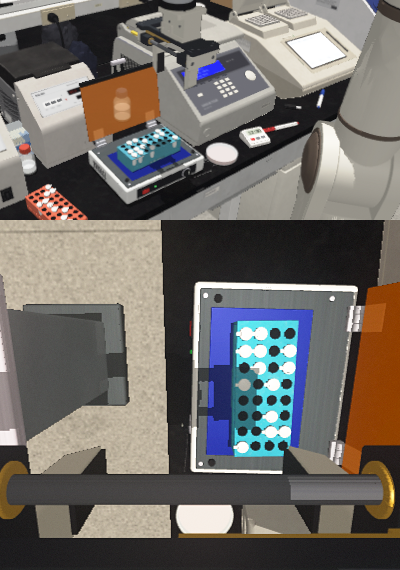

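The rack stands square near the glass centre at about (0.503, 0.005), with the shield still open. Next I'll turn the tool 90 degrees and go to the grip bar, near (0.650, 0.007, 0.270).

{"fn": "apply_moves", "kwargs": {
  "steps": [
    [0.08,0,0,0,-8.2],
    [0.08,0,0,0,-8.2],
    [0.08,0,0,0,-8.2],
    [0.08,0,0,0,-8.2],
    [0.08,0,0,0,-8.2],
    [0.08,0,0,0,-8.2],
    [0.08,0,0,0,-8.2],
    [0.08,0,0,0,-8.2]
  ]
}}

```text
clock: 13.0
ee_pos: [0.4229, 0.0066, 0.3308]
orientation: [0.67, 3.069, -0.0]
force: [-0.3, -0.4, -0.2]
grip_width: 0.87
finger_force: 0.0
```

{"fn": "apply_moves", "kwargs": {
  "steps": [
    [0.08,0,0,0,-8.2],
    [0.08,0,0,0,-8.2],
    [0.08,0,0,0,-8.2],
    [0.08,-0.04,0,0,0],
    [0.08,-0.04,0,0,0],
    [0.08,-0.04,0,0,0],
    [0.08,0,0,0,0],
    [0.08,0,0,0,0]
  ]
}}

```text
clock: 13.8
ee_pos: [0.5429, 0.0064, 0.3296]
orientation: [-0.009, -3.139, -0.004]
force: [-0.9, 0.2, -0.4]
grip_width: 0.869
finger_force: 0.0
```

Run:
```python
from h import *
st()
for c in("scene","top","wrist"):
  cv2.imwrite(f"pics/{c}5.png",viewer.get_image(c))
  for n in("grip_bar",):
    for d in nets.tip_of(c,n)[:1]: print(c,n,d["conf"],w(c,d["point"]).round(4))
```

```text
{'clock': 13.8, 'joints': [0.698, 0.324, -0.935, 1.702, 0.269, 1.256, 1.268], 'ee_pos': [0.543, 0.006, 0.33], 'orientation': [-0.009, -3.139, -0.004], 'force': [-0.925, 0.227, -0.404], 'finger_force': 0.0, 'grip_width': 0.869}
[[-1.     0.006 -0.002]
 [ 0.006  1.     0.003]
 [ 0.002  0.002 -1.   ]]
scene grip_bar 0.79 [0.6519 0.0064 0.2664]
top grip_bar 0.59 [0.5046 0.0081 0.0834]
```

{"fn": "apply_moves", "kwargs": {
  "steps": [
    [0.08,-0.04,0,0,0],
    [0.08,-0.04,0,0,0],
    [0.08,-0.027,0,0,0],
    [0.08,0,0,0.02,0],
    [0.08,0,0,0,0]
  ]
}}

```text
clock: 14.6
ee_pos: [0.6487, 0.0049, 0.3085]
orientation: [-0.01, -3.138, 0.0]
force: [-0.6, 0.3, -0.7]
grip_width: 0.872
finger_force: 0.0
```

Run:
```python
from h import *
st()
for c in("scene","wrist"):
  cv2.imwrite(f"pics/{c}6.png",viewer.get_image(c))
  for n in("grip_bar","teal_rack_center"):
    for d in nets.tip_of(c,n)[:1]: print(c,n,d["conf"],w(c,d["point"]).round(4))
a=cv2.imread("pics/scene6.png");b=cv2.imread("pics/wrist6.png")
cv2.imwrite("pics/ab6.png",np.vstack([cv2.resize(a[80:230,220:420],(400,300)),b[100:400,120:520]]))
```

```text
{'clock': 14.6, 'joints': [0.528, 0.551, -0.859, 1.465, 0.42, 1.322, 1.202], 'ee_pos': [0.649, 0.005, 0.308], 'orientation': [-0.01, -3.138, 0.0], 'force': [-0.565, 0.322, -0.666], 'finger_force': 0.0, 'grip_width': 0.872}
[[-1.     0.006 -0.004]
 [ 0.006  1.    -0.   ]
 [ 0.004 -0.    -1.   ]]
scene grip_bar 0.96 [0.6532 0.0071 0.2665]
scene teal_rack_center 0.89 [0.5041 0.0063 0.0773]
wrist grip_bar 0.94 [0.6584 0.0027 0.2673]
wrist teal_rack_center 0.56 [0.5045 0.0088 0.0821]
```

View pics/ab6.png

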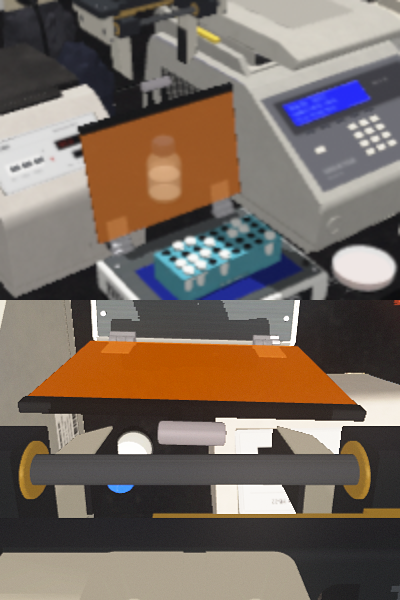

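The grip bar shows at wrist-image pixel (311,233), centred between the fingers. I'll intersect that pixel with the bar height.

Run:
```python
from h import *
m=viewer.camera_model("wrist")
P=np.array([[x,.006,.2695] for x in(.64,.645,.65,.655,.66)])
print(cv2.projectPoints(P,np.array(m["rvec"],float),np.array(m["tvec"],float),np.array(m["mtx"]),np.array(m["D"]))[0].reshape(-1,2).round(1))
rect("wrist","grip_bar",.2695) if 0 else None
```

```text
[[314.  211.2]
 [314.1 219.3]
 [314.1 227.2]
 [314.2 235.1]
 [314.2 242.8]]
```

{"fn": "apply_moves", "kwargs": {
  "steps": [
    [0.07,-0.003,0,0.015,0],
    [0.06,0,0,0.015,0],
    [0.06,0,0,0.005,0],
    [0.06,0,0,0,0]
  ]
}}

```text
clock: 15.3
ee_pos: [0.6519, 0.005, 0.2736]
orientation: [-0.009, -3.138, -0.0]
force: [-0.4, -0.1, -0.4]
grip_width: 0.656
finger_force: 0.0
```

{"fn": "apply_moves", "kwargs": {
  "steps": [
    [0.03,0,0,0,0],
    [0.03,0,0,0,0],
    [0.03,0,0,0,0],
    [0.03,0,0,0,0],
    [0.03,0,0,0,0],
    [0.03,0,0,0,0]
  ],
  "newtons": 20
}}

```text
clock: 15.9
ee_pos: [0.6533, 0.0037, 0.2762]
orientation: [0.012, 3.141, -0.003]
force: [-0.4, -5.1, 3.1]
grip_width: 0.433
finger_force: 20.0
```

Run:
```python
import numpy as np
a=np.linspace(1.75,.785,25); X=.206*np.cos(a); Z=-.206*np.sin(a)
r=[[.03,round(float(x),4),0,round(float(z),4),0] for x,z in zip(np.diff(X),np.diff(Z))]
for i in range(0,24,8): print(r[i:i+8])
```

```text
[[0.03, 0.0082, 0, -0.0013, 0], [0.03, 0.0082, 0, -0.001, 0], [0.03, 0.0083, 0, -0.0007, 0], [0.03, 0.0083, 0, -0.0003, 0], [0.03, 0.0083, 0, 0.0, 0], [0.03, 0.0083, 0, 0.0003, 0], [0.03, 0.0083, 0, 0.0007, 0], [0.03, 0.0082, 0, 0.001, 0]]
[[0.03, 0.0082, 0, 0.0013, 0], [0.03, 0.0081, 0, 0.0017, 0], [0.03, 0.008, 0, 0.002, 0], [0.03, 0.008, 0, 0.0023, 0], [0.03, 0.0079, 0, 0.0026, 0], [0.03, 0.0077, 0, 0.0029, 0], [0.03, 0.0076, 0, 0.0033, 0], [0.03, 0.0075, 0, 0.0036, 0]]
[[0.03, 0.0073, 0, 0.0039, 0], [0.03, 0.0072, 0, 0.0041, 0], [0.03, 0.007, 0, 0.0044, 0], [0.03, 0.0068, 0, 0.0047, 0], [0.03, 0.0066, 0, 0.005, 0], [0.03, 0.0064, 0, 0.0052, 0], [0.03, 0.0062, 0, 0.0055, 0], [0.03, 0.006, 0, 0.0057, 0]]
```

{"fn": "apply_moves", "kwargs": {
  "steps": [
    [0.03,0.0082,-0.001,-0.0013,0],
    [0.03,0.0082,0,-0.001,0],
    [0.03,0.0083,0,-0.0007,0],
    [0.03,0.0083,0,-0.0003,0],
    [0.03,0.0083,0,0,0],
    [0.03,0.0083,0,0.0003,0],
    [0.03,0.0083,0,0.0007,0],
    [0.03,0.0082,0,0.001,0]
  ]
}}

```text
clock: 16.7
ee_pos: [0.5859, 0.0058, 0.277]
orientation: [-0.008, -3.142, -0.002]
force: [0.2, 0.4, 0.2]
grip_width: 0.432
finger_force: 20.0
```

Run:
```python
from h import *
st()
tips("scene",["grip_bar"]);tips("wrist",["grip_bar"])
```

```text
{'clock': 16.7, 'joints': [0.615, 0.46, -0.893, 1.67, 0.379, 1.197, 1.197], 'ee_pos': [0.586, 0.006, 0.277], 'orientation': [-0.008, -3.142, -0.002], 'force': [0.241, 0.394, 0.196], 'finger_force': 20.0, 'grip_width': 0.432}
[[-1.     0.005 -0.   ]
 [ 0.005  1.     0.001]
 [ 0.     0.001 -1.   ]]
scene grip_bar 0.92 [0.5858 0.0095 0.2696]
scene grip_bar 0.74 [ 0.4313 -0.2023  0.0055]
wrist grip_bar 0.87 [0.5915 0.0042 0.2713]
```

The bar follows the gripper with low force. Continuing.

{"fn": "apply_moves", "kwargs": {
  "steps": [
    [0.03,0.0082,0,0.0013,0],
    [0.03,0.0081,0,0.0017,0],
    [0.03,0.008,0,0.002,0],
    [0.03,0.008,0,0.0023,0],
    [0.03,0.0079,0,0.0026,0],
    [0.03,0.0077,0,0.0029,0],
    [0.03,0.0076,0,0.0033,0],
    [0.03,0.0075,0,0.0036,0]
  ]
}}

```text
clock: 17.7
ee_pos: [0.5226, 0.0077, 0.2568]
orientation: [-0.006, -3.141, -0.005]
force: [0.3, 9.1, -1.3]
grip_width: 0.432
finger_force: 20.0
```

{"fn": "apply_moves", "kwargs": {
  "steps": [
    [0.03,0.0073,0,0.0039,0],
    [0.03,0.0072,0,0.0041,0],
    [0.03,0.007,0,0.0044,0],
    [0.03,0.0068,0,0.0047,0]
  ]
}}

```text
clock: 18.1
ee_pos: [0.4945, 0.0086, 0.2397]
orientation: [0.006, 3.141, 0.007]
force: [1.4, 10.6, -2.3]
grip_width: 0.433
finger_force: 20.0
```

Run:
```python
from h import *
st()
tips("scene",["grip_bar","teal_rack_center"]);tips("wrist",["grip_bar"])
```

```text
{'clock': 18.1, 'joints': [0.734, 0.322, -0.947, 1.925, 0.298, 1.042, 1.226], 'ee_pos': [0.494, 0.009, 0.24], 'orientation': [0.006, 3.141, 0.007], 'force': [1.403, 10.578, -2.252], 'finger_force': 20.0, 'grip_width': 0.433}
[[-1.     0.004  0.   ]
 [ 0.004  1.     0.004]
 [-0.     0.004 -1.   ]]
scene grip_bar 0.78 [0.497  0.0124 0.2283]
scene teal_rack_center 0.76 [0.5041 0.0052 0.0747]
wrist grip_bar 0.79 [0.5002 0.0081 0.2306]
```

{"fn": "apply_moves", "kwargs": {
  "steps": [
    [0.03,0.0066,0.002,0.005,0],
    [0.03,0.0064,0.002,0.0052,0],
    [0.03,0.0062,0.002,0.0055,0],
    [0.03,0.006,0.001,0.0057,0],
    [0.03,0,0,0,0],
    [0.03,0,0,0,0],
    [0.03,0,0,0,0]
  ]
}}

```text
clock: 19.05
ee_pos: [0.4695, 0.0097, 0.2182]
orientation: [-0.013, -3.14, 0.005]
force: [0.4, -4.9, 0.1]
grip_width: 0.432
finger_force: 20.0
```

Run:
```python
from h import *
st()
tips("scene",["grip_bar","teal_rack_center","shield_hinge"]);tips("wrist",["grip_bar","teal_rack_center"]);tips("top",["teal_rack_center","dish_center","timer_center","red_rack_center"])
a=viewer.get_image("scene");b=viewer.get_image("wrist")
cv2.imwrite("pics/ab7.png",np.vstack([cv2.resize(a[80:230,220:420],(400,300)),b[100:400,120:520]]))
```

```text
{'clock': 19.05, 'joints': [0.742, 0.301, -0.949, 2.002, 0.297, 0.984, 1.21], 'ee_pos': [0.469, 0.01, 0.218], 'orientation': [-0.013, -3.14, 0.005], 'force': [0.375, -4.908, 0.126], 'finger_force': 20.0, 'grip_width': 0.432}
[[-1.     0.008 -0.002]
 [ 0.008  1.    -0.003]
 [ 0.002 -0.003 -1.   ]]
scene grip_bar 0.68 [0.468  0.0117 0.2114]
scene teal_rack_center 0.73 [0.5046 0.0082 0.0754]
scene shield_hinge 0.93 [0.6142 0.0099 0.0664]
scene shield_hinge 0.2 [0.5019 0.0101 0.058 ]
wrist grip_bar 0.77 [0.4754 0.0096 0.2129]
wrist teal_rack_center 0.91 [0.5052 0.0093 0.0846]
top dish_center 0.58 [ 0.4345 -0.2071  0.0092]
top timer_center 0.89 [ 0.4312 -0.3448  0.0139]
top red_rack_center 0.84 [0.4891 0.2939 0.0234]
```

View pics/ab7.png

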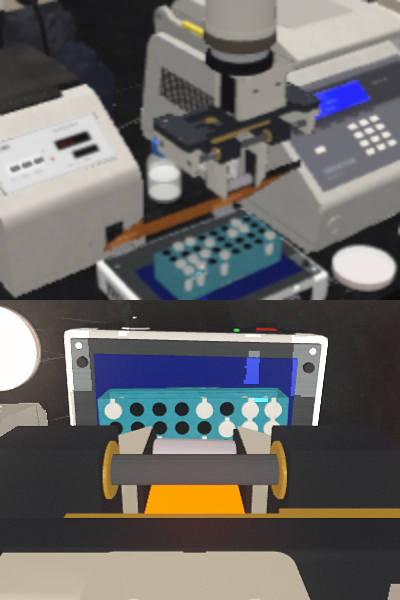

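The bar sits at about (0.470, 0.212) and the hinge at (0.614, 0.067), so the shield is at about 45 degrees. The rack is clear below it, and the bystanders I could see haven't moved. I'll hand in.

```bash
python3 -c "
from station import ctrl
print(ctrl.close_job())"
```

```text
the job is handed in; nothing more can be done
None
```

The teal rack stands about 4 mm from the middle of the blue glass, long side parallel to the hinge, and the gripper is holding the amber shield still by its grip bar at about 45 degrees above it; the red rack, dish and timer are where they were, and the job is handed in, with no verdict returned.

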